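# Press a flask into the sprung cradle of a rotary reader

### The arm

A 6-joint arm with a two-finger parallel gripper is mounted at the origin on a cart in front of the work surface, level with it; the furniture and walls round the work are solid. World frame = base frame: x ahead of the robot, y to its left, z up, the work surface at z = 0. Lengths are in m, angles in rad, forces in N, time in s.
With the tool pointing down it reaches from about 0.375 to 0.75 m from the base axis. Payload 9 kg.
Tool frame: the origin (TCP) lies midway between the tips of the shut fingers; the grasp point (between the pads) lies 19 mm behind it (grip_depth is the distance from the TCP to the grasp point, in m); z points along the fingers, y is the direction in which the jaws open and shut (so a half turn about z gives the same grasp; the last joint's range is limited). The gripper opens to 85 mm and grips with 20 to 120 N. Pads are 22 mm wide; open, the fingers measure 114 mm over their backs; the gripper's body (76 mm by 85 mm) begins 54 mm behind the grasp point. The pads swing forward as they close: fully open they stand 13 mm farther back than shut.
Start: joints at [-1.51, 0.104, 0.097, 1.564, 0, 1.353], TCP at [0.165, -0.577, 0.198] pointing down, gripper open.
Joint ranges: [-2.99, 2.99], [-0.84, 1.86], [-1.1, 1.16], [-1.84, 2.11], [-1.51, 1.56], [-3.14, 3.14]. Speed limits (rad/s): [2.22, 2.22, 2.57, 3.14, 3.14, 3.14].

### API

Orientations are given as a unit quaternion [w, x, y, z].
In Python, from cell import * gives the robot as it stands. Calls block until the motion is done:
- move_to(position, orientation): joint-space move of the TCP to a pose.
- servo_line(position, ori=None, rate=0.15, threshold=None): straight line of the TCP; ori=None keeps the orientation; rate is the mean speed in m/s. With threshold (N) it stops when the force on the tool has changed by that much, and returns True; else False.
- goto_joints(angles): joint-space move.
- gripper_open() and grab(effort=None): open the fingers fully, or close them until they stop; effort is the grip in N (None keeps the last).
- pause(seconds).
- inverse_kinematics(position, orientation): joint angles nearest the present ones, or None.
- sense(): the state.
- grab_frame(name): name is "scene" or "top"; returns the picture (400x640x3 uint8, blue, green, red); there is no depth.
- camera_info(name): a dict with "mtx" (3x3 intrinsics, pixels), "k1" (the pictures are not rectified: a ray, as slopes to the right and down, at radius r is drawn at 1 + k1 r^2 times it, then the intrinsics apply), "camera_from_world" (4x4, takes a point from world to camera coordinates). Camera axes: x right, y down, z forward; pixel columns grow to the right and rows downward; lengths in m; the calibration is good to about 2 mm. A picture is of the moment at which its call begins. camera_info takes no time and is no camera call.
A pose or a line that the arm cannot do raises PlanningError and nothing moves.
- close_job(): hands the job in, once; it reports no verdict.
The state is a dict: "clock": time; "joint_positions": joint angles; "joint_vel": joint speeds; "joint_torque": joint torques, N m; "position": TCP position; "tcp_rot": TCP orientation; "wrist_force": force on the tool from outside, world axes, zero at the start; "wrist_torque": the same for the moment, N m; "grip_width": finger opening in m.
Only numpy, scipy, OpenCV 4.12 (cv2) and the standard library are available. Lean on these libraries where they do the work, as an engineer would, in place of code of your own. Each camera call takes 0.05 s, during which the arm holds its last target.

### The job

Turn the rotary table by its upright handle, one click anticlockwise as seen from above, so that its sprung ring cradle stands in the detent in front of the reader block. Then take the round flask off its cork ring, set it upright, bulb down, in the ring cradle, and press it down against the springs by at least a centimetre so that the bulb sits before the reader. Finish while still holding it pressed down, do not ram it down hard, and leave the other things alone.

Things in the scene. Friction and masses are not known exactly. Their poses are not given: they have to be found in the camera images.
- stand: fixed white stand of the rotary table: a plate about 185 x 185 mm, 12 mm thick. Origin on its underside, on the vertical axis of the turning table. Its +x axis points from that axis towards the reader block (32 x 50 mm, top 96 mm above the worktop, centre 130 mm out, a round dark window on its inner face); a small grey housing of the detent's spring strut, 34 mm high, stands 120 mm out at direction -1.92 rad. z up. Carries the turning table and the cradle
- turntable (a joint): turning grey metal disc, 180 mm across, top 30 mm above the worktop; vertical axis through the origin of stand. Angle in rad, positive anticlockwise from above. An over-centre spring holds it against stops at 0 (start) and at 1.047 (60 degrees on: the cradle is on the stand's +x axis, before the reader). About 0.25 N m moves it off a stop; past half way it swings on to the other by itself
- handle (a point): middle of the upright black round peg that turns the disc: 16 mm in diameter, from 30 mm to 72 mm above the worktop, 70 mm from the disc's axis, diametrically opposite the cradle. This point is on the peg's axis, 60 mm above the worktop; it moves with the disc. At table angle q it lies at direction 2.094 + q rad from the stand's +x axis
- ring (a point): centre of the steel wire ring of the sprung cradle on the disc, 52 mm from the disc's axis: wire 8 mm thick, opening 46 mm, outside 62 mm across, carried on three sprung sleeves 36 mm from its centre. The point is 75 mm above the worktop when the springs are free and sinks with the ring. A flask seated in it has the lowest point of its bulb 7.6 mm below this point
- cradle (a joint): how far the ring is pressed down, m: 0 free (springs preloaded by 4 N), 0.020 at its hard stop; 400 N/m, so 8 N at 0.010 and 12 N at 0.020
- flask: brown glass round flask, 0.14 kg, bottom-heavy: ball-shaped bulb 64 mm in diameter, straight neck 24 mm in diameter from 62 to 116 mm above its lowest point, a 29 mm lip and a black stopper to 129 mm. Origin at the lowest point of the bulb, z along the neck (up when upright). It starts upright in the cork ring
- neck (a point): point on the axis of the flask's neck 92 mm above its lowest point, a good height to grip
- cork_ring: fixed cork ring on the worktop, 88 mm outside, 20 mm high, that carries the flask at the start; origin under its centre
- cup: bystander: specimen cup with screw lid, 58 mm across, 59 mm high; origin under its centre
- vial: bystander: small capped vial, 25 mm across, 49 mm high; origin under its centre
- case: bystander: black zipped pouch, 46 x 76 x 25 mm; origin under its centre
There are look-alikes about, which are no part of the job. What is meant by the flask is not yellow, and is the smaller of those in its own colour.

How it is judged:
By the outcome, as a careful person would: the job done as asked, in the order asked, and still so for the second after the job is handed in, while the arm keeps its last pose, push and grip.
It also fails if it takes over 48 s, if anything falls off the work surface, if the arm or the gripper's body presses on something with over 40 N, if the wrist force passes 120 N, or if a joint passes its speed limit or range.

## Working session

There is one attempt and no reset: what is moved stays moved. The work goes in short steps, each a Python script; the robot and the scene stay as the last script left them, time stands still between calls to the robot, and variables do not carry over. Pictures are saved under pics/ and viewed, and the job is handed in when it is done.

```bash
mkdir -p pics; ls; python3 - <<'E'
from cell import *
import cv2,json
for n in("scene","top"):
    cv2.imwrite(f"pics/{n}0.png",grab_frame(n)); c=camera_info(n); print(n,c)
print(sense())
E
```

```text
pics
scene {'mtx': array([[444.2562669 ,   0.        , 322.44870092],
       [  0.        , 444.2562669 , 197.52579313],
       [  0.        ,   0.        ,   1.        ]]), 'k1': -0.032598863768307, 'camera_from_world': array([[-0.87188965, -0.48953304,  0.01287816,  0.44554653],
       [-0.31512526,  0.54074052, -0.77993318,  0.24743851],
       [ 0.37483931, -0.6840739 , -0.62573029,  0.91463573],
       [ 0.        ,  0.        ,  0.        ,  1.        ]])}
top {'mtx': array([[376.46753189,   0.        , 316.55834385],
       [  0.        , 376.46753189, 197.24958745],
       [  0.        ,   0.        ,   1.        ]]), 'k1': -0.044102578303573746, 'camera_from_world': array([[ 0.04627417, -0.99892605, -0.00233454, -0.04990551],
       [-0.97304685, -0.04454655, -0.22626408,  0.55581188],
       [ 0.22591709,  0.01274179, -0.9740632 ,  0.8623791 ],
       [ 0.        ,  0.        ,  0.        ,  1.        ]])}
{'clock': 0.1, 'joint_positions': array([-1.50966782e+00,  1.04648726e-01,  9.65353120e-02,  1.56392600e+00,
        2.86444389e-05,  1.35311004e+00]), 'joint_vel': array([ 2.58943348e-04, -8.76367286e-04,  1.79327661e-03, -4.40826639e-04,
       -1.28621890e-03,  9.46917695e-05]), 'joint_torque': array([ 6.85820938e-03, -5.58211362e+01,  5.04716313e+01,  1.33654589e-02,
       -1.75159594e-04, -1.42438914e-07]), 'position': array([ 0.16513434, -0.57646118,  0.19758832]), 'tcp_rot': array([-6.18518105e-04,  9.90298326e-01,  1.38956252e-01,  6.28822572e-05]), 'wrist_force': array([ 0.48317811, -0.50304925, -0.43031313]), 'wrist_torque': array([-0.01690336, -0.02969123,  0.02552628]), 'grip_width': 0.08564362385852843}
```

View pics/scene0.png

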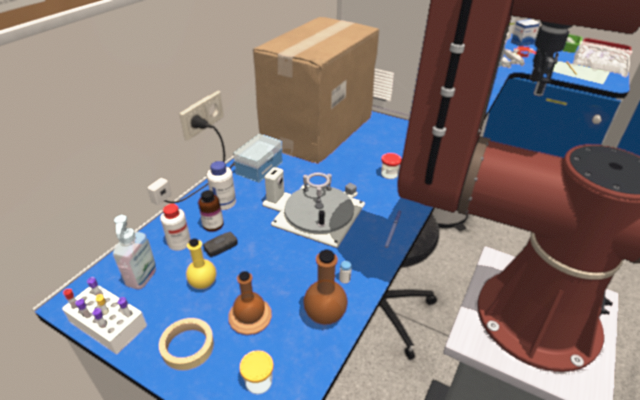

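View pics/top0.png

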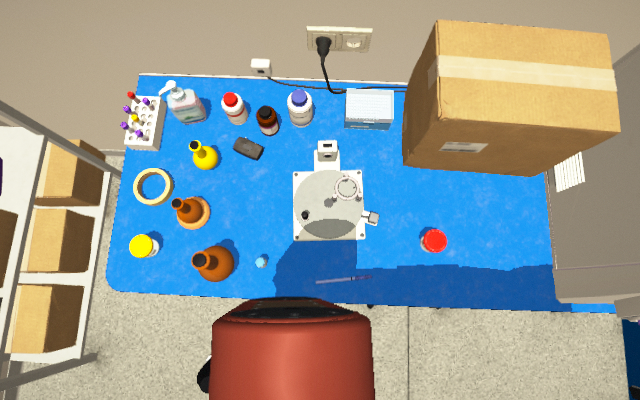

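The brown flask candidates are the small one on the cork ring (scene 249,305; top 187,210) and the large one standing on the worktop (scene 325,295; top 212,262). The third flask (scene 201,272; top 204,156) is yellow and so ruled out. The small brown one on the cork ring fits. I'll confirm with a crop.

```bash
cat > h.py <<'E'
import numpy as np, cv2
from cell import camera_info
def cam(n):
    c=camera_info(n); return c["mtx"],c["k1"],c["camera_from_world"]
def ray(n,uv):
    K,k1,T=cam(n)
    r=cv2.undistortPoints(np.array([[uv]],float),K,np.array([k1,0,0,0.])).ravel()
    R=T[:3,:3]; o=-R.T@T[:3,3]; d=R.T@np.array([r[0],r[1],1]); return o,d/np.linalg.norm(d)
def onz(n,uv,z):
    o,d=ray(n,uv); return o+d*(z-o[2])/d[2]
def proj(n,P):
    K,k1,T=cam(n); P=np.atleast_2d(np.asarray(P,float))
    rv=cv2.Rodrigues(T[:3,:3])[0]
    return cv2.projectPoints(P,rv,T[:3,3],K,np.array([k1,0,0,0.]))[0].reshape(-1,2)
def tri(a,b):
    o1,d1=ray("scene",a);o2,d2=ray("top",b)
    A=np.stack([d1,-d2],1); t=np.linalg.lstsq(A,o2-o1,rcond=None)[0]
    p,q=o1+t[0]*d1,o2+t[1]*d2; return (p+q)/2,np.linalg.norm(p-q)
E
python3 - <<'E'
import cv2,numpy as np
s=cv2.imread('pics/scene0.png');t=cv2.imread('pics/top0.png')
z=lambda i,x,y,w,h,k:cv2.resize(i[y:y+h,x:x+w],None,fx=k,fy=k,interpolation=cv2.INTER_CUBIC)
a=z(s,180,230,190,145,4);b=z(t,150,180,130,110,5)
cv2.imwrite('pics/c1.png',a);cv2.imwrite('pics/c2.png',b)
cv2.imwrite('pics/c3.png',z(t,280,130,110,115,5));cv2.imwrite('pics/c4.png',z(s,255,160,120,90,6))
E
```

```text
(no output)
```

View pics/c1.png

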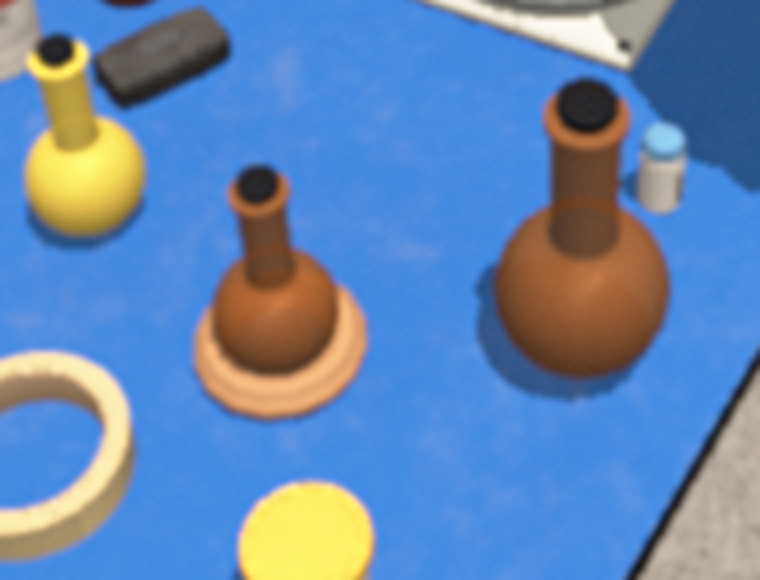

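View pics/c2.png

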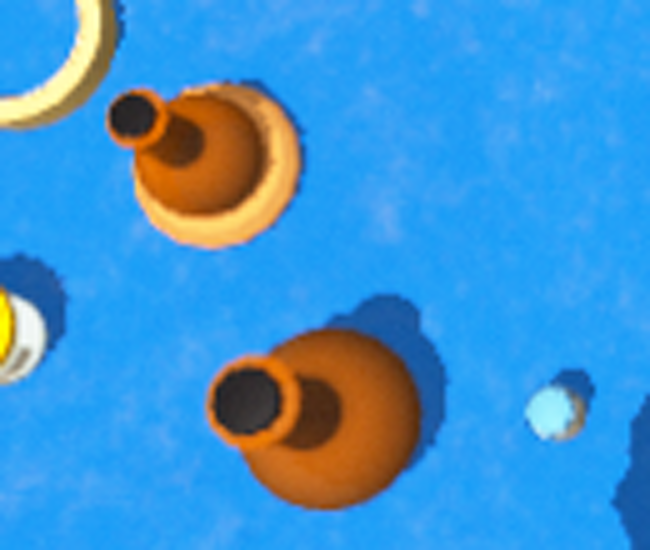

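View pics/c3.png

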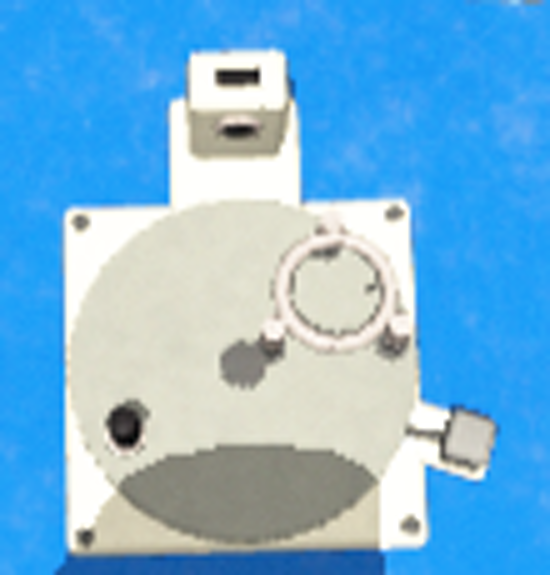

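View pics/c4.png

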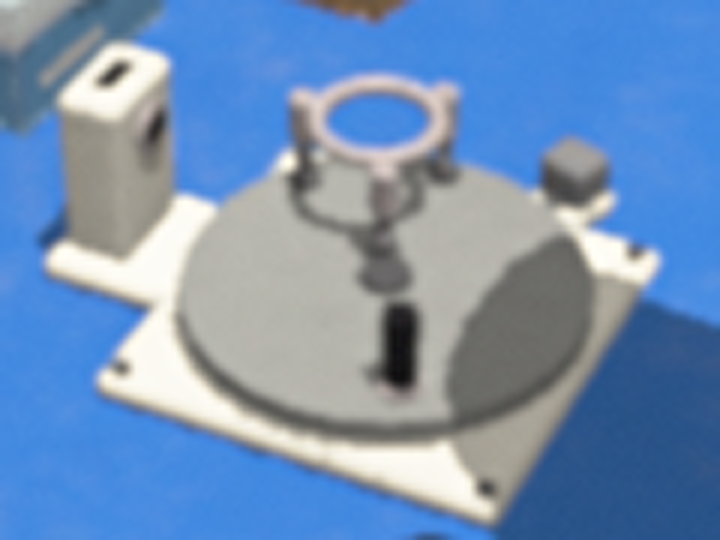

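Confirmed: the crop shows the small brown flask seated in the cork ring at scene (249,308), top (190,211), with stopper top at scene (244.6,276), top (177,203). Peg top is at top (305,215), ring centre at top (347.5,188), and reader top at top (327.5,145). Now I'll turn these into positions.

```bash
python3 - <<'E'
from h import *
np.set_printoptions(precision=4,suppress=True)
t=cv2.imread('pics/top0.png');s=cv2.imread('pics/scene0.png')
def c3(x,y): return ((x+.5)/5+279.5,(y+.5)/5+129.5)
def c4(x,y): return ((x+.5)/6+254.5,(y+.5)/6+159.5)
def c1(x,y): return ((x+.5)/4+179.5,(y+.5)/4+229.5)
def c2(x,y): return ((x+.5)/5+149.5,(y+.5)/5+179.5)
print('peg',onz('top',c3(125,425),.072),onz('scene',c4(402,308),.072),tri(c4(402,308),c3(125,425)))
print('ring',onz('top',c3(338,291),.077),onz('scene',c4(377,118),.077),tri(c4(377,118),c3(338,291)))
print('reader',onz('top',c3(238,77),.096),onz('scene',c4(117,76),.096))
cs=[onz('top',c3(*p),.012) for p in [(68,208),(408,202),(425,548),(70,553)]]
print('corners',np.array(cs),np.mean(cs,0))
print('stopper',tri(c1(259,184),c2(135,115)))
print('bulb',tri(c1(276,312),c2(200,154)))
# segmented bulb / cork by colour
for n,im,roi in(('top',t,(165,190,50,42)),('scene',s,(225,265,50,70))):
    x,y,w,h=roi; hsv=cv2.cvtColor(im[y:y+h,x:x+w],cv2.COLOR_BGR2HSV)
    m=((hsv[...,0]<25)&(hsv[...,2]>60)&(hsv[...,1]>60)).astype(np.uint8)
    c=max(cv2.findContours(m,0,1)[0],key=cv2.contourArea); (cx,cy),r=cv2.minEnclosingCircle(c)
    print(n,cv2.boundingRect(c),cx+x,cy+y,r)
    blk=((hsv[...,2]<60)).astype(np.uint8); M=cv2.moments(blk,True); print('blk',M['m10']/M['m00']+x,M['m01']/M['m00']+y,M['m00'])
for nm,uv,z in(('cup?',(144,245),.059),('vial',(262,262),.049),('red',(434,240),.05),('bigflask',(201,261),.2)): print(nm,onz('top',uv,z))
E
```

```text
peg [0.5114 0.0024 0.072 ] [0.5123 0.0038 0.072 ] (array([0.5122, 0.0027, 0.071 ]), np.float64(0.0013329659028152273))
ring [ 0.5815 -0.098   0.077 ] [ 0.5807 -0.0956  0.077 ] (array([ 0.5821, -0.0981,  0.0748]), np.float64(0.00014865234677939674))
reader [ 0.6826 -0.0447  0.096 ] [ 0.679  -0.0433  0.096 ]
corners [[ 0.6373  0.0414  0.012 ]
 [ 0.6489 -0.1382  0.012 ]
 [ 0.4659 -0.1504  0.012 ]
 [ 0.4551  0.0294  0.012 ]] [ 0.5518 -0.0545  0.012 ]
stopper (array([0.5149, 0.2949, 0.1273]), np.float64(0.0012332109206052398))
bulb (array([0.5151, 0.2961, 0.0328]), np.float64(0.0013613427485956123))
top (6, 7, 39, 33) 189.5 211.0 19.780139923095703
blk 175.90196078431373 202.62745098039215 51.0
scene (4, 9, 42, 60) 247.7928638458252 303.8141632080078 29.83869171142578
blk 244.07407407407408 275.74074074074076 54.0
cup? [0.4205 0.3889 0.059 ]
vial [0.3949 0.0998 0.049 ]
red [ 0.4667 -0.3156  0.05  ]
bigflask [0.3831 0.2011 0.2   ]
```

```bash
cat >> h.py <<'E'
PEG=np.array([.5122,.003]);RING=np.array([.5812,-.0972])
AX=PEG+(RING-PEG)*70/122
YAW=.075
def quat(jaw):   # tool down, jaw axis at angle `jaw` in the world
    a=(jaw+np.pi/2)/2; return [0,np.cos(a),np.sin(a),0]
def peg(q,z): 
    a=YAW+2.0944+q; return [AX[0]+.07*np.cos(a),AX[1]+.07*np.sin(a),z]
def pegjaw(q): return YAW+2.0944+q-np.pi/2-np.pi
E
python3 - <<'E'
from cell import *
from h import *
np.set_printoptions(precision=3,suppress=True)
print(AX,peg(0,0),peg(1.047,0),pegjaw(0),onz('top',(403,160),0))
for p,j in [([.12,-.44,.26],-1.29),(peg(0,.16),pegjaw(0)),(peg(0,.042),pegjaw(0)),(peg(1.047,.042),pegjaw(1.047)),([.515,.2955,.2],-np.pi/2),([.515,.2955,.073],-np.pi/2),([.515,.2955,.073],np.pi/2),([.604,-.0507,.24],-np.pi/2),([.604,-.0507,.12],-np.pi/2)]:
    print(np.array(p),round(j,2),inverse_kinematics(p,quat(j)))
E
```

```text
[ 0.552 -0.054] [np.float64(0.5123458999784085), np.float64(0.003336823204810116), 0] [np.float64(0.48198593747856916), np.float64(-0.05972343485014129), 0] -2.5429889803846897 [ 0.686 -0.252  0.   ]
[ 0.12 -0.44  0.26] -1.29 [-1.593 -0.309 -0.177  1.703  0.     1.268]
[0.512 0.003 0.16 ] -2.54 [-0.249 -0.169 -0.24   1.5    0.    -2.419]
[0.512 0.003 0.042] -2.54 [-0.249 -0.134 -0.423  1.282  0.    -2.419]
[ 0.482 -0.06   0.042] -1.5 [-0.393 -0.22  -0.5    1.291  0.     2.673]
[0.515 0.295 0.2  ] -1.57 [ 0.301  0.085  0.08   1.566  0.    -2.841]
[0.515 0.295 0.073] -1.57 [ 0.301  0.099 -0.135  1.336  0.    -2.841]
[0.515 0.295 0.073] 1.57 [ 0.301  0.099 -0.135  1.336  0.     0.301]
[ 0.604 -0.051  0.24 ] -1.57 [-0.299  0.138  0.209  1.642  0.     2.842]
[ 0.604 -0.051  0.12 ] -1.57 [-0.299  0.122 -0.026  1.423  0.     2.842]
```

```bash
sed -i 's/-np.pi\/2-np.pi$/-np.pi\/2/' h.py; python3 - <<'E'
from cell import *
from h import *
np.set_printoptions(precision=3,suppress=True)
move_to([.12,-.44,.26],quat(-1.29))
move_to(peg(0,.15),quat(pegjaw(0)))
servo_line(peg(0,.043),rate=.1,threshold=8)
s=sense();print(s['clock'],s['position'],s['wrist_force'],s['joint_positions'])
for n in("scene","top"): cv2.imwrite(f"pics/{n}1.png",grab_frame(n)[100:300,200:460].repeat(3,0).repeat(3,1))
E
```

```text
4.15 [0.513 0.003 0.044] [0.567 0.485 0.287] [-0.249 -0.135 -0.421  1.284  0.     0.723]
```

View pics/scene1.png

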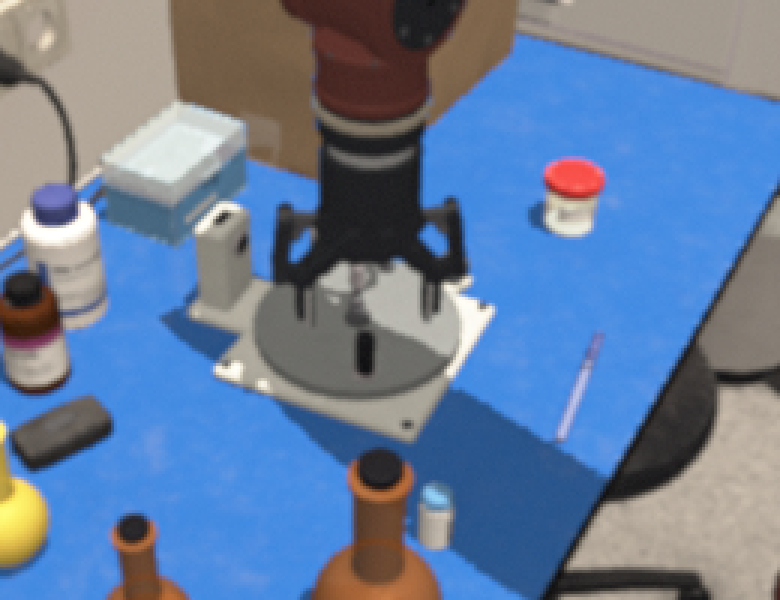

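View pics/top1.png

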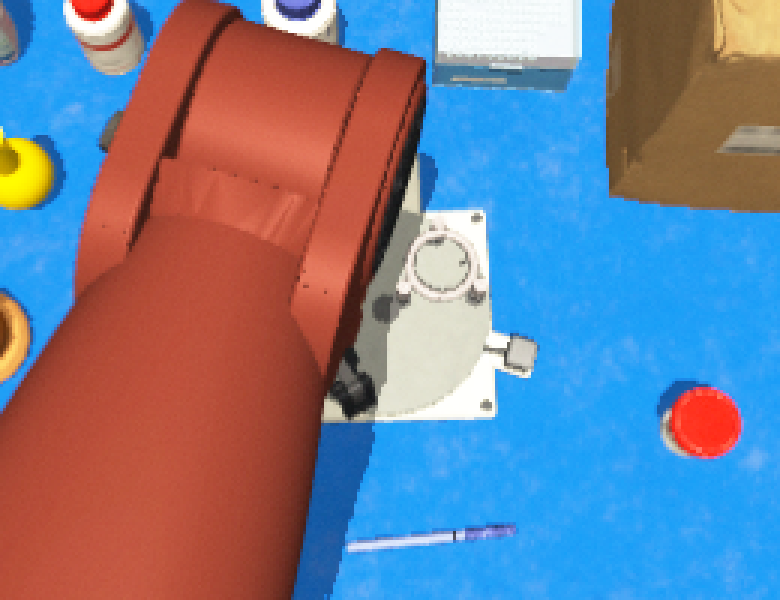

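```bash
python3 - <<'E'
from h import *
d=np.array([np.cos(.6),np.sin(.6),0])*.045
P=np.array([.5123,.0033,.057])
for q in (P+d,P-d,P+[0,0,.015]): print((proj('scene',q)-[200,100])*3+1)
E
```

```text
[[309.77133859 350.32503799]]
[[421.56270994 344.89933354]]
[[366.06805191 333.36857339]]
```

```bash
python3 - <<'E'
import cv2
i=cv2.imread('pics/scene1.png')[150:420,200:520];cv2.imwrite('pics/s1c.png',cv2.resize(cv2.resize(i,None,fx=1/3,fy=1/3,interpolation=0),None,fx=7,fy=7,interpolation=2))
E
```

```text
(no output)
```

View pics/s1c.png

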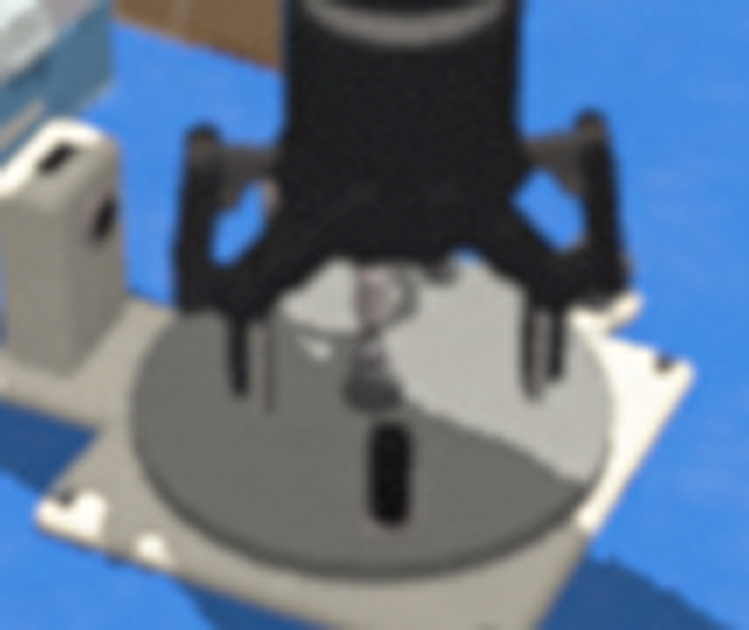

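```bash
python3 - <<'E'
from cell import *
from h import *
np.set_printoptions(precision=3,suppress=True)
d=np.array([np.cos(.6),np.sin(.6),0])
P=np.array([.5123,.0033,0])
for z in(.057,.085,.11,.15):
  for r in(-.057,-.0425,.0425): print(z,r,((proj('top',P+d*r+[0,0,z])-[200,100])*3+1)[0],(proj('scene',P+d*r+[0,0,z])-[266.67,150])[0]*7)
print({k:sense()[k] for k in('grip_width','tcp_rot','position')},quat(pegjaw(0)))
i=cv2.imread('pics/top1.png')[300:480,280:480];cv2.imwrite('pics/t1c.png',cv2.resize(cv2.resize(i,None,fx=1/3,fy=1/3,interpolation=0),None,fx=9,fy=9,interpolation=2))
E
```

```text
0.057 -0.057 [351.101 406.042] [549.144 450.752]
0.057 -0.0425 [341.686 390.879] [507.423 452.782]
0.057 0.0425 [287.621 303.758] [261.067 464.739]
0.085 -0.057 [351.031 401.453] [552.845 388.387]
0.085 -0.0425 [341.326 385.836] [510.434 390.383]
0.085 0.0425 [285.637 296.173] [259.968 402.152]
0.11 -0.057 [350.965 397.109] [556.252 330.925]
0.11 -0.0425 [340.985 381.063] [513.206 332.887]
0.11 0.0425 [283.761 289.003] [258.959 344.472]
0.15 -0.057 [350.85  389.621] [561.912 235.304]
0.15 -0.0425 [340.399 372.84 ] [517.812 237.205]
0.15 0.0425 [280.534 276.667] [257.285 248.457]
{'grip_width': 0.0853650392062138, 'tcp_rot': array([0.001, 0.467, 0.884, 0.   ]), 'position': array([0.513, 0.003, 0.044])} [0, np.float64(0.46717797193041555), np.float64(0.8841633008347405), 0]
```

View pics/t1c.png

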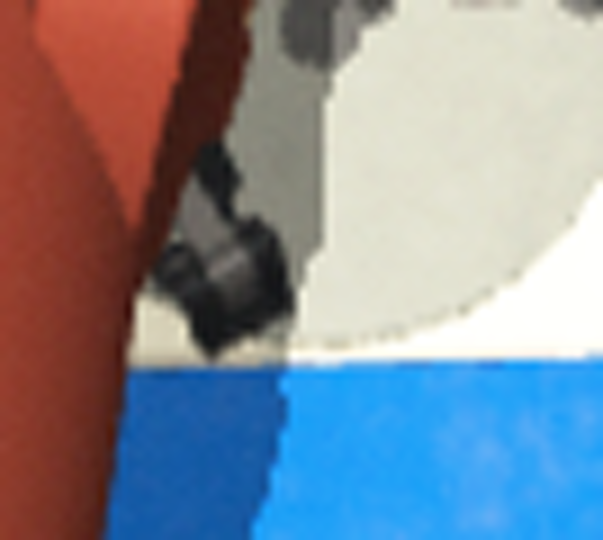

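```bash
python3 - <<'E'
from h import *
np.set_printoptions(precision=3,suppress=True)
for a in((605,115),(615,200),(625,280),(600,300)):
  print(a,tri((266.67+a[0]/7,150+a[1]/7),(321.3,237)))
# light
for a in((240,395),(270,410),(535,395),(555,378)):
  uv=(266.67+a[0]/7,150+a[1]/7)
  # intersect with vertical plane containing the jaw axis
  o,d=ray('scene',uv); n=np.array([-np.sin(.6),np.cos(.6),0]); P=np.array([.5123,.0033,0])
  for off in(-.011,0,.011):
    t=((P+n*off-o)@n)/(d@n); X=o+t*d; print(a,off,X,(X-P)@np.array([np.cos(.6),np.sin(.6),0]))
E
```

```text
(605, 115) (array([ 0.45 , -0.037,  0.196]), np.float64(0.012767271845189573))
(615, 200) (array([ 0.45 , -0.039,  0.163]), np.float64(0.0039371099007899455))
(625, 280) (array([ 0.449, -0.041,  0.131]), np.float64(0.004925524296904569))
(600, 300) (array([ 0.454, -0.04 ,  0.12 ]), np.float64(0.001720709398216175))
(240, 395) -0.011 [0.559 0.022 0.079] 0.048772344014041354
(240, 395) 0 [0.553 0.031 0.089] 0.04917039333114708
(240, 395) 0.011 [0.547 0.04  0.098] 0.04956844264825274
(270, 410) -0.011 [0.55  0.016 0.072] 0.03862205942118679
(270, 410) 0 [0.545 0.025 0.081] 0.039157320027944344
(270, 410) 0.011 [0.539 0.035 0.091] 0.0396925806347019
(535, 395) -0.011 [ 0.475 -0.036  0.073] -0.05277400905744498
(535, 395) 0 [ 0.47  -0.025  0.082] -0.051003258715366644
(535, 395) 0.011 [ 0.465 -0.015  0.092] -0.049232508373288277
(555, 378) -0.011 [ 0.469 -0.039  0.08 ] -0.05938693554529492
(555, 378) 0 [ 0.465 -0.029  0.09 ] -0.0575267918306988
(555, 378) 0.011 [ 0.46  -0.019  0.099] -0.05566664811610266
```

The scene view shows open fingertips at about (309,206) and (345,205), straddling the peg sideways. They look about 25 mm higher than I expected. I'll close gently and read the width.

```bash
python3 - <<'E'
from cell import *
from h import *
np.set_printoptions(precision=3,suppress=True)
grab(20)
s=sense();print(s['clock'],s['position'],s['wrist_force'],s['grip_width'])
i=grab_frame('scene');cv2.imwrite('pics/s2.png',cv2.resize(i[150:240,265:375],None,fx=7,fy=7,interpolation=2))
E
```

```text
5.0167 [0.512 0.003 0.043] [-0.351  0.108  0.374] -0.000228809949073179
```

View pics/s2.png

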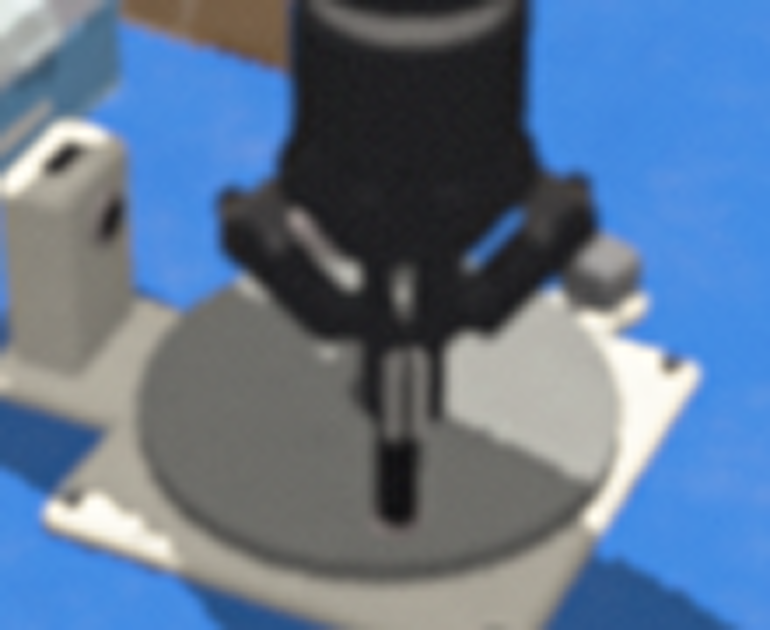

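The grip shut fully (width 0), and the shut tips show at scene (322.6,213), just covering the peg's top. So the tips really are about 25–30 mm higher than the reported z. I'll probe the peg top (known at 72 mm) gently to measure the offset.

```bash
python3 - <<'E'
from cell import *
from h import *
np.set_printoptions(precision=4,suppress=True)
p=sense()['position']
print(servo_line([p[0],p[1],.022],rate=.03,threshold=3))
s=sense();print(s['clock'],s['position'],s['wrist_force'],s['grip_width'])
i=grab_frame('scene');cv2.imwrite('pics/s3.png',cv2.resize(i[150:240,265:375],None,fx=7,fy=7,interpolation=2))
E
```

```text
True
5.4 [0.5127 0.0033 0.039 ] [-1.027  -0.1764  5.7667] 0.00019887420204885018
```

View pics/s3.png

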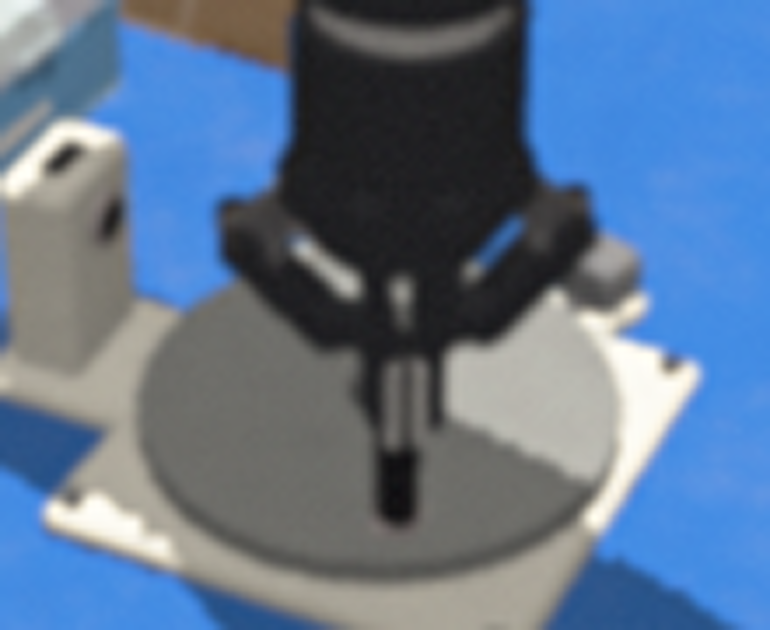

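Contact at reported z ≈ 0.0395 puts the true tip height at reported + 0.0325 m, which agrees with the camera. I'll correct for this offset and check it again at the flask.

```bash
cat >> h.py <<'E'
DZ=.0325   # true height = reported z + DZ
E
python3 - <<'E'
from cell import *
from h import *
np.set_printoptions(precision=4,suppress=True)
servo_line(peg(0,.050),rate=.1)
gripper_open()
print(servo_line(peg(0,.043-DZ),rate=.08,threshold=6))
grab(20)
s=sense();print(s['clock'],s['position'],s['wrist_force'],s['grip_width'])
E
```

```text
False
7.775 [0.5128 0.0035 0.0108] [1.5458 2.3097 0.5076] 0.014979634473572525
```

```bash
python3 - <<'E'
from cell import *
from h import *
np.set_printoptions(precision=4,suppress=True)
for q in (.2,.4,.6,.8,1.0):
    r=servo_line(peg(q,.043-DZ),quat(pegjaw(q)),rate=.08)
    s=sense();print(q,s['clock'],s['position'],s['wrist_force'],s['grip_width'])
    if np.linalg.norm(s['wrist_force'])>25: break
E
```

```text
0.2 8.125 [ 0.5021 -0.0057  0.0108] [1.9316 0.3378 1.1258] 0.014981304200442615
0.4 8.475 [ 0.4936 -0.0167  0.0108] [ 3.5357 -1.7194  1.1105] 0.015135670058737085
0.6 8.825 [ 0.4874 -0.0294  0.0108] [ 4.9668 -1.4628 -0.2009] 0.014968572264496159
0.8 9.175 [ 0.4838 -0.043   0.0108] [ 5.1344 -3.9253 -0.1437] 0.015273168628933428
1.0 9.525 [ 0.4829 -0.0569  0.0108] [ 5.7392 -3.2956 -1.1231] 0.015096118311178474
```

```bash
python3 - <<'E'
from cell import *
from h import *
np.set_printoptions(precision=4,suppress=True)
gripper_open()
servo_line(peg(1.0,.19-DZ),rate=.25)
move_to([.515,.2955,.235-DZ],quat(np.pi/2))
s=sense();print(s['clock'],s['position'],s['wrist_force'],s['grip_width'])
t=grab_frame('top');s=grab_frame('scene')
cv2.imwrite('pics/t4f.png',t);cv2.imwrite('pics/s4f.png',s)
cv2.imwrite('pics/t4.png',cv2.resize(t[130:245,280:390],None,fx=5,fy=5,interpolation=2))
cv2.imwrite('pics/s4.png',cv2.resize(s[130:350,140:400],None,fx=2.7,fy=2.7,interpolation=2))
E
```

```text
12.2917 [0.5152 0.2945 0.202 ] [-0.3793  0.1006 -0.5143] 0.08539026674007485
```

View pics/t4.png

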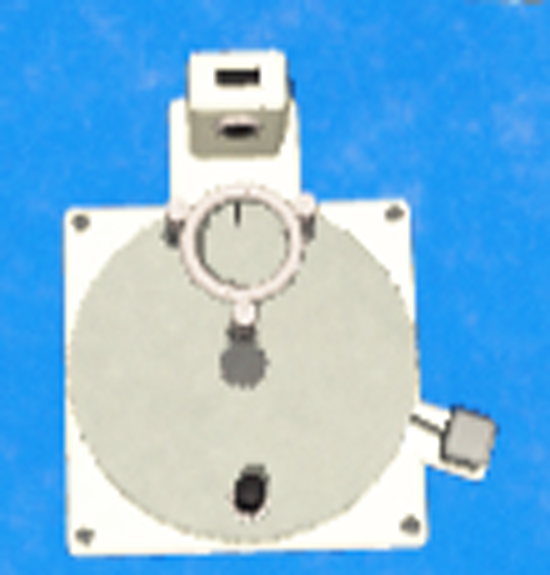

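View pics/s4.png

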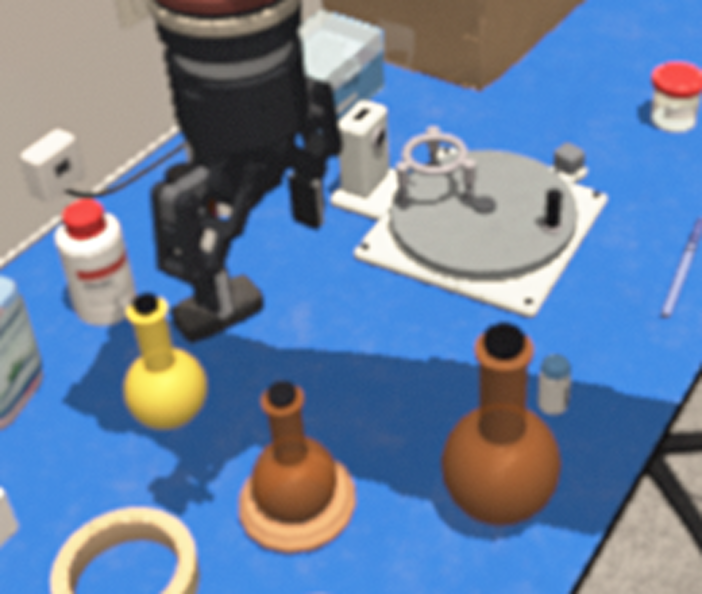

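Table is turned: ring centre at top (328.0,178.2), directly in front of the reader, and peg top at top (329,227.7). I'll measure the ring and check the gripper's position over the flask.

```bash
python3 - <<'E'
from cell import *
from h import *
np.set_printoptions(precision=4,suppress=True)
def c3(x,y): return ((x+.5)/5+279.5,(y+.5)/5+129.5)
def s4(x,y): return ((x+.5)/2.7+139.5,(y+.5)/2.7+129.5)
print('ring',tri(s4(437,153),c3(242,243)),onz('top',c3(242,243),.077))
print('peg',tri(s4(554,194),c3(248,490)),onz('top',c3(248,490),.072))
print('pred',AX+.052*np.array([np.cos(YAW),np.sin(YAW)]),peg(1.047,.072))
for y in(-.05,.05):
  for z in(.20,.235,.248,.27): print(y,z,(proj('scene',[.515,.2955+y,z])[0]-[139.5,129.5])*2.7)
s=cv2.imread('pics/s4f.png');cv2.imwrite('pics/s4z.png',cv2.resize(s[150:260,190:270],None,fx=5,fy=5,interpolation=2))
E
```

```text
ring (array([ 0.6029, -0.0507,  0.0754]), np.float64(0.002481027160332212)) [ 0.6036 -0.0503  0.077 ]
peg (array([ 0.4823, -0.0583,  0.0695]), np.float64(0.0012403421374594507)) [ 0.4825 -0.0581  0.072 ]
pred [ 0.6036 -0.0506] [np.float64(0.48198593747856916), np.float64(-0.05972343485014129), 0.072]
-0.05 0.2 [315.8303 274.7558]
-0.05 0.235 [311.5737 236.0082]
-0.05 0.248 [309.9353 221.0626]
-0.05 0.27 [307.0882 195.05  ]
0.05 0.2 [221.3086 369.6583]
0.05 0.235 [213.7514 330.2164]
0.05 0.248 [210.8316 314.9453]
0.05 0.27 [205.7429 288.2888]
```

View pics/s4z.png

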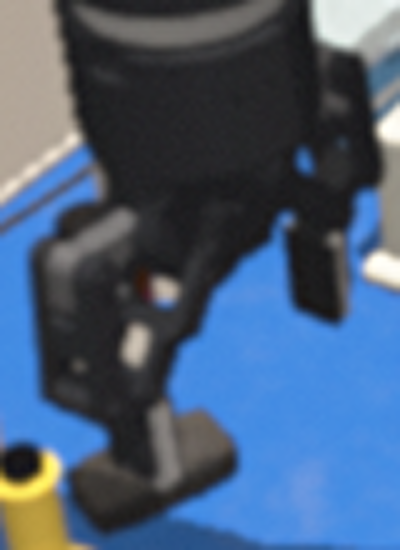

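Ring is measured at (0.6035,-0.0505), matching the prediction; the tip heights match the corrected z. Now the flask grasp.

```bash
python3 - <<'E'
from cell import *
from h import *
np.set_printoptions(precision=4,suppress=True)
print(servo_line([.515,.2955,.074-DZ],rate=.12,threshold=6))
s=sense();print(s['clock'],s['position'],s['wrist_force'])
grab(40)
s=sense();print(s['clock'],s['position'],s['wrist_force'],s['grip_width'])
if s['grip_width']>.018:
    print(servo_line([.515,.2955,.10-DZ],rate=.08))
    s=sense();print(s['clock'],s['position'],s['wrist_force'],s['grip_width'])
    i=grab_frame('scene');cv2.imwrite('pics/s5.png',cv2.resize(i[200:350,180:320],None,fx=4,fy=4,interpolation=2))
    i=grab_frame('top');cv2.imwrite('pics/t5.png',i)
E
```

```text
False
13.8833 [0.5156 0.2957 0.0424] [-0.4204 -0.2711  0.2036]
14.475 [0.5151 0.2956 0.0416] [-0.6563  1.0753  0.9409] 0.023195018281048876
False
14.95 [0.5155 0.2956 0.0682] [-0.0837  0.0044 -1.4827] 0.02298837693053251
```

View pics/s5.png

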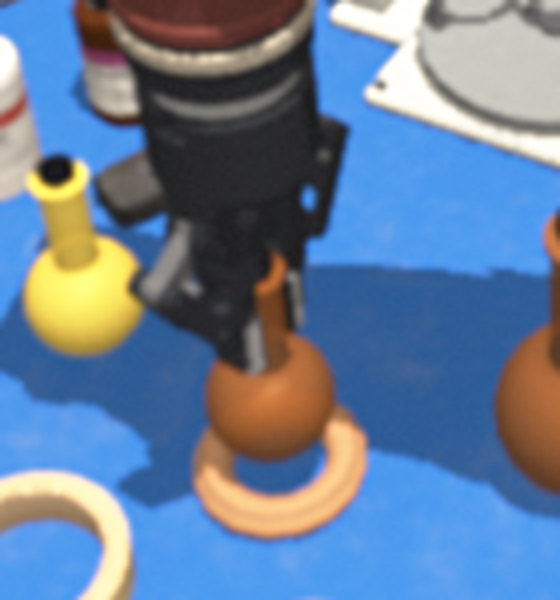

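Flask is held (width 23 mm, weight felt 1.4 N), hanging upright over the cork ring at about scene (247,300). Carrying it over the cradle.

```bash
python3 - <<'E'
from cell import *
from h import *
np.set_printoptions(precision=4,suppress=True)
servo_line([.515,.2955,.18],rate=.2)
move_to([.6035,-.0505,.18],quat(np.pi/2))
servo_line([.6035,-.0505,.128],rate=.1,threshold=5)
s=sense();print(s['clock'],s['position'],s['wrist_force'],s['grip_width'])
i=grab_frame('scene');cv2.imwrite('pics/s6.png',cv2.resize(i[110:230,250:380],None,fx=5,fy=5,interpolation=2))
i=grab_frame('top');cv2.imwrite('pics/t6.png',cv2.resize(i[110:245,260:400],None,fx=5,fy=5,interpolation=2)[:600])
E
```

```text
17.775 [ 0.6036 -0.0504  0.1284] [-0.7086 -1.136  -1.9751] 0.023043737205110878
```

View pics/s6.png

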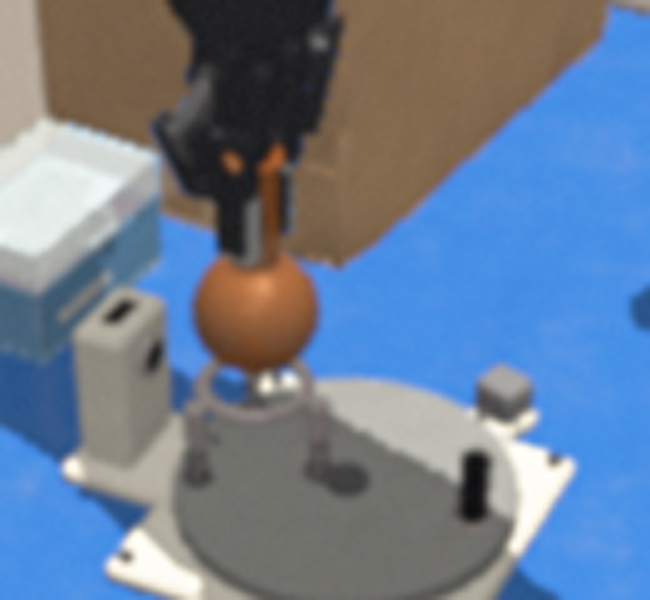

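View pics/t6.png

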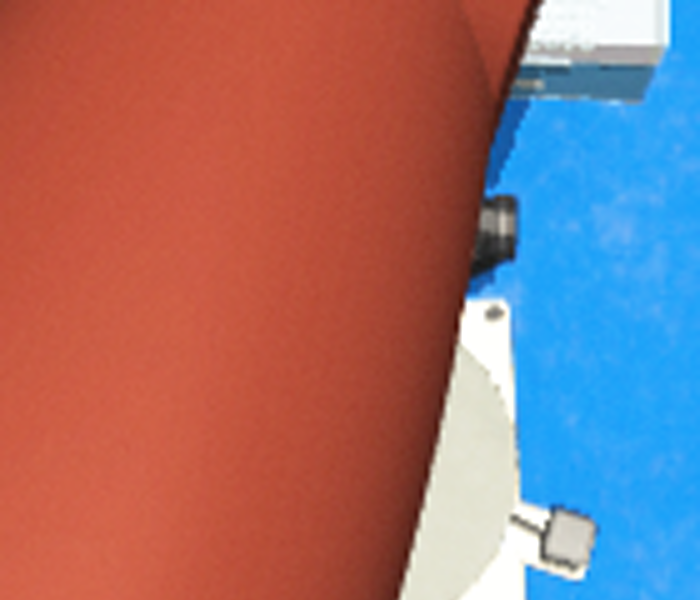

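```bash
python3 - <<'E'
from h import *
f=lambda P:(proj('scene',P)[0]-[249.5,109.5])*5
for z in(.108,.113,.119,.125): print(z,f([.6035,-.0505,z]))
print('ring',f([.6035,-.0505,.075]),'x+1cm',f([.6135,-.0505,.119]),'y+1cm',f([.6035,-.0405,.119]))
E
```

```text
0.108 [255.42961641 331.30994893]
0.113 [255.25083769 323.16309397]
0.119 [255.03509633 313.32616538]
0.125 [254.81802781 303.42241422]
ring [256.58709061 383.95229651] x+1cm [237.88347459 307.42602029] y+1cm [244.41224396 323.50963969]
```

Bulb centre sits at s6 (255,311) against a predicted (255,313), so it's centred over the ring to within about a millimetre. Lowering to contact.

```bash
python3 - <<'E'
from cell import *
from h import *
np.set_printoptions(precision=4,suppress=True)
print(servo_line([.6035,-.0505,.100],rate=.03,threshold=2.5))
s=sense();z0=s['position'][2];print(s['clock'],s['position'],s['wrist_force'],s['grip_width'])
for dz in (.006,.011,.015):
    servo_line([.6035,-.0505,z0-dz],rate=.03)
    s=sense();print(dz,s['clock'],s['position'],s['wrist_force'],s['grip_width'])
    if abs(s['wrist_force'][2])>18: break
i=grab_frame('scene');cv2.imwrite('pics/s7.png',cv2.resize(i[110:230,250:380],None,fx=5,fy=5,interpolation=2))
E
```

```text
True
18.5917 [ 0.6033 -0.0504  0.1048] [1.3942 0.0836 3.1388] 0.023114279742330855
0.006 18.9417 [ 0.604  -0.0506  0.0991] [2.2919 0.2393 5.4255] 0.023509870983777218
0.011 19.2583 [ 0.6042 -0.0506  0.0945] [2.2113 0.2825 6.4315] 0.022684072545998628
0.015 19.5417 [ 0.6044 -0.0507  0.0908] [2.7737 0.2106 8.3407] 0.023292690011241703
```

View pics/s7.png

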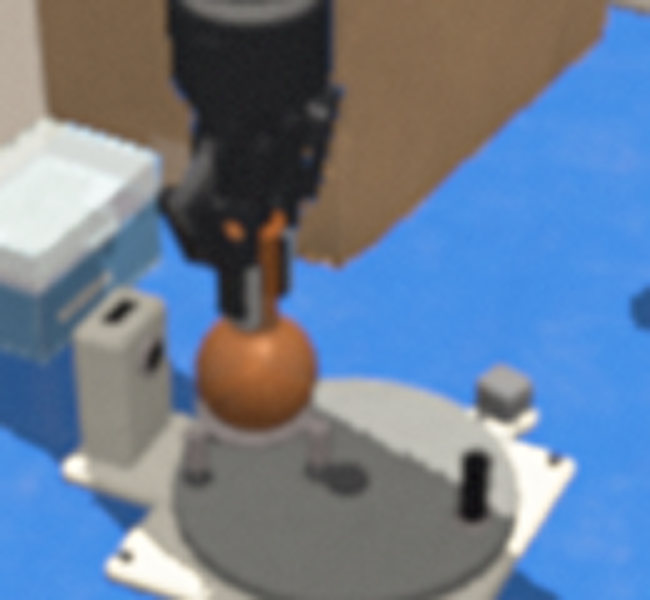

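```bash
python3 - <<'E'
from cell import *
from h import *
np.set_printoptions(precision=4,suppress=True)
pause(.5); s=sense();print(s['clock'],s['position'],s['wrist_force'],s['grip_width'],abs(s['joint_vel']).max())
f=lambda P:(proj('scene',P)[0]-[249.5,109.5])*5
for z in(.0994,.0894,.0854,.0813): print('bulb centre z',z,f([.604,-.0506,z]))
i=cv2.imread('pics/s7.png');h=cv2.cvtColor(i,cv2.COLOR_BGR2HSV);m=((h[...,0]<15)&(h[...,1]>110)&(h[...,2]>50)).astype(np.uint8)
m[:330]=0;m[:,:185]=0;m[:,330:]=0
m=cv2.morphologyEx(m,cv2.MORPH_OPEN,np.ones((5,5)))
c=max(cv2.findContours(m,0,1)[0],key=cv2.contourArea);print(cv2.boundingRect(c),cv2.minEnclosingCircle(c))
E
```

```text
20.0917 [ 0.6044 -0.0507  0.0909] [ 1.7762 -0.2384  8.3747] 0.02265062775399547 0.0016658504145329505
bulb centre z 0.0994 [254.9883 344.8159]
bulb centre z 0.0894 [255.3441 360.8171]
bulb centre z 0.0854 [255.4855 367.1679]
bulb centre z 0.0813 [255.6297 373.6483]
(201, 330, 111, 98) ((256.07476806640625, 371.1573181152344), 58.184349060058594)
```

```bash
python3 - <<'E'
from cell import *
close_job()
E
```

```text
the job is handed in; nothing more can be done
```

I turned the rotary table one click anticlockwise. The small brown flask is now upright in the ring cradle before the reader, held pressed down in the gripper. I handed the job in at about 20 s on the clock; the hand-in reports no verdict.

**Table:** After I let go of the handle, the ring measured (0.603, -0.051), within 1 mm of where the detent should put it.

**Flask:** It stayed at about 23 mm grip width from the lift to the end, with no sign of slipping. The gripper moved 14 mm down after contact. The settled wrist force was 8.4 N up, about 10 N of spring force once the flask's weight is added, or about 15 mm of press. The camera suggested about 17 mm, to roughly 3 mm. All three are over the centimetre and short of the 20 mm stop. About 2 N of sideways force remained.

**What went wrong:**
- **Handle grasp:** My first grip closed on nothing, because the arm's reported height was about 32 mm below the true fingertip height. A light touch on the peg top (about 6 N) gave me the correction, and the later grasps worked with it.
- **Last picture check:** The top view was blocked by the arm at the end, so only the side view confirmed the final position. I did not recheck the bystanders after the last move; nothing was touched on purpose.

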